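# Hold the purge valve open with the right bayonet adapter

## Robot

A 6-joint arm with a two-finger parallel gripper is mounted at the origin on the work surface. World frame = base frame: x ahead of the robot, y to its left, z up, the work surface at z = 0. Lengths are in m, angles in rad, forces in N, time in s.
With the tool pointing down it reaches from about 0.3 to 0.85 m from the base axis. Payload 4.2 kg.
Tool frame: the origin (TCP) lies midway between the tips of the shut fingers; the grasp point (between the pads) lies 19 mm behind it (r.hold_point_z is the z of the grasp point in the tool frame, in m); z points along the fingers, y is the line along which they close (so a half turn about z gives the same grasp; the last joint's range is limited). The gripper opens to 91 mm and grips with 3 to 60 N. Pads are 32 mm wide; open, the fingers measure 118 mm over their backs; the gripper's body (76 mm by 178 mm) begins 60 mm behind the grasp point.
Start: joints at [-1.349, 0.32, 1.565, -0, 1.257, -0.02], TCP at [0.138, -0.558, 0.214] pointing down, gripper open.
Joint ranges: [-3.11, 3.11], [-0.84, 2.01], [0.21, 2.61], [-1.34, 4.49], [0.05, 2.63], [-2.56, 2.56]. Speed limits (rad/s): [2.57, 2.57, 3.14, 3.14, 3.14, 3.14].

## Interface

Orientations are given as a rotation vector (axis times angle).
In Python, from workcell import r, order, get_image, get_calibration gives the robot as it stands (r), with the cameras as plain functions and the job (order).
- The arm moves only by the tool shift_gripper, called after "Emit:" in YAML: its name, and indented under it one key for each argument. Schema: {"type":"object","properties":{"moves":{"type":"object","properties":{"offsets":{"type":"array","items":{"type":"array","items":{"type":"number"},"minItems":5,"maxItems":5},"minItems":1,"maxItems":8}},"additionalProperties":false,"required":["offsets"]},"only":{"type":"string"},"quiet":{"type":"boolean"},"lines":{"type":"string"}},"required":["moves"],"additionalProperties":false}. moves is an object whose key "offsets" holds a list of rows, 1 to 8 of them, each of 5 numbers: the opening from 0.0 (shut) to 1.0 (fully open), then dx, dy, dz in parts of the range, where 1.0 means 0.6 m, then a turn about the tool's z in parts of the range, where 1.0 means 120 degrees; each row is the pose to reach, as a shift and turn from the pose commanded when the call began, along the tool's axes at that moment; what a row does not reach only later rows make up. A row lasts 1/12 s, in which the tool goes at most 0.0417 m and 0.125 rad, less where a joint would pass 70% of its speed; a pose out of reach is approached as far as the arm can. The fingers move at their own pace and stop on an object; the grip force is fixed at half the most. Time passes only in rows, so rows that do not move let the fingers close. The tool returns the time, the measured TCP pose, the force, the opening and the grip force at its end. only (a regular expression) keeps the lines of the reply that match it, lines (a string "A,B") keeps lines A to B, and quiet returns only ok. Shift and turn numbers lie between -1 and 1, and a call with a number outside is refused. Input that does not fit is refused with a message, and nothing moves.
- r.get_obs(): the state, without advancing time (a new reading comes with each control period).
- get_image(name): name is "scene" or "top" or "wrist"; returns the picture (400x640x3 uint8, red, green, blue); there is no depth.
- get_calibration(name): a dict with "mtx" (3x3 intrinsics, pixels), "cam_to_world" (4x4, takes a point from camera to world coordinates); the wrist camera has in their place "tool_from_camera" (4x4, takes a point from camera to tool coordinates, whose origin is the TCP and whose axes are the flange's). Camera axes: x right, y down, z forward; pixel columns grow to the right and rows downward; lengths in m; the calibration is good to about 2 mm. A picture is of the moment at which its call begins: read the wrist's pose just before it. get_calibration takes no time and is no camera call.
- order.close_job(): hands the job in; it is judged then, once.
The state is a dict: "clock": time; "qpos": joint angles; "joint_velocities": joint speeds; "joint_efforts": joint torques, N m; "tcp_pos": TCP position; "orientation": TCP orientation; "force": force on the tool from outside, world axes, zero at the start; "moment": the same for the moment, N m; "opening": opening from 0.0 (shut) to 1.0 (fully open); "gripper_force": force on a finger pad.
Only numpy, scipy, OpenCV 4.12 (cv2) and the standard library are available. Lean on these libraries where they do the work, as an engineer would, in place of code of your own. Each camera call takes 0.05 s, during which the arm holds its last target. There are 200 camera calls.

## Task

Take the bayonet adapter that fits the valve port (the middle-sized one of the three) and, with its lugs in the collar's slots, push it down into the port against the spring and twist it clockwise, seen from above, about a quarter turn to its stop. The valve springs shut if let go, so finish while still gripping the adapter, seated, upright and turned fully to its stop. Leave the other two adapters and everything else on the bench where they are.

Things in the scene. Friction and masses are not known exactly. Their poses are not given: they have to be found in the camera images.
- adapter_mid: aluminium bayonet adapter, the middle of three sizes, upright, about 110 g. Origin: centre of its underside; z up, x along grip bar and lugs. Spigot 26 mm across, z 0-24 mm, foot tapered over 5 mm; lugs on +x and -x, 7 mm wide, z 5-10 mm, 36 mm over both; flange 44 mm across, z 24-30 mm; flat grip bar on top, z 30-58 mm, 34 mm long (x), 12 mm thick (y).
- adapter_small: the small look-alike, too small for the port: flange 32 mm across, spigot 17 mm; heights, axes, origin and grip bar as the middle adapter. Leave it.
- adapter_large: the large look-alike, too big for the port: flange 56 mm across, spigot 37 mm; heights, axes, origin and grip bar as the middle adapter. Leave it.
- port: the valve port, fixed: grey valve body on a base plate 100 x 100 mm, with an upright steel collar 52 mm across, its top 95 mm above the bench. Origin: centre of its underside, z up, x along the slots. Adapter's underside 11 mm below the mouth: it meets the sprung plunger; 15 mm: lugs just under the lip; 20 mm: plunger bottoms. So push to about 18 mm below the mouth, then turn.
- port_mouth (a point): centre of the collar's mouth (bore 30 mm), level with its top; z up. The two slots for the lugs, 12 mm wide, are on its +x and -x sides; either lug may go in either slot. The lip is 5 mm thick. Lugs below it turn clockwise from above only: after about 0.16 rad they meet the sprung valve and carry it to its stop, about 1.5 rad of adapter turn in all. Let go, it springs back.
- plunger (a joint): the sprung plunger in the port, m pressed down: 0 at rest, 0.009 bottomed, about 0.004 when the lugs rest up under the lip. Takes 2.7 N at rest to 8 N at the bottom.
- valve (a joint): the spring-return valve in the port that the lugs turn, rad clockwise from above: 0 closed at rest, 1.35 fully open at its stop. Its spring gives 0.07 N m closed to 0.18 N m fully open. A brass pointer outside the collar, below its lip, turns with it.
- beaker: bystander: glass beaker, origin at its underside; leave it where it is (60 mm across, 80 mm tall)
- jar: bystander: amber jar, origin at its underside; leave it where it is (56 mm across, 90 mm tall)
- spatula: bystander: spatula, origin at its underside; leave it where it is (170 mm long)
- cork_ring: bystander: cork ring, origin at its underside; leave it where it is (100 mm across, 30 mm tall)
- wrench: bystander: wrench, origin at its underside; leave it where it is (160 mm long)
- dish: bystander: porcelain dish, origin at its underside; leave it where it is (90 mm across, 30 mm tall)
- stopper: bystander: rubber stopper, origin at its underside; leave it where it is (26 mm across, 28 mm tall)

How it is judged:
On the way, in this order (a step that is already met when the one before it is completed fails the run):
1. the middle-sized adapter is gripped and lifted clear of the bench (underside above 50 mm) (height (world z) of adapter_mid above 0.05 m and contact force between the fingers and adapter_mid above 2 N), for 0.1 s.
2. it is pushed into the port against the plunger, lugs below the lip, valve not yet turned (value of joint plunger above 0.0035 m and horizontal distance between adapter_mid and port_mouth below 0.004 m and value of joint valve below 0.5 rad), for 0.05 s.
At the end, for the whole second after the job is handed in: Adapter on the port axis within 4 mm, upright within 0.12 rad, underside 13.5-22.5 mm below the mouth, plunger pressed over 3 mm, valve turned over 1.15 rad (stop 1.35), fingers still gripping with over 2 N, all through the last second (value of joint valve above 1.15 rad and value of joint plunger above 0.003 m and horizontal distance between adapter_mid and port_mouth below 0.004 m and z of adapter_mid in the frame of port_mouth between -0.0225 and -0.0135 m and angle between adapter_mid's own z axis and vertical below 0.12 rad and contact force between the fingers and adapter_mid above 2 N); the arm keeps its last pose, push and grip.
It fails at once if a bystander (beaker, jar, spatula, cork ring, wrench, dish, stopper) is moved more than 30 mm (distance of any of beaker, jar, spatula, cork_ring, wrench, dish, stopper from where it was at the start of the episode above 0.03 m).
It fails at once if the small or the large adapter is moved more than 30 mm (distance of any of adapter_small, adapter_large from where it was at the start of the episode above 0.03 m).
It also fails if it takes over 43 s, if anything falls off the work surface, if the arm or the gripper's body presses on something with over 40 N, if the wrist force passes 120 N, or if a joint passes its speed limit or range.

## Working session

There is one attempt and no reset: what is moved stays moved. The work goes in short steps, Python scripts to look and compute and a tool call to move; the robot and the scene stay as the last step left them, time stands still between calls to the robot, and variables do not carry over. Pictures are saved under pics/ and viewed, at most 10 in all, crops included, and the job is handed in when it is done.

```bash
ls; mkdir -p pics; python3 - <<'E'
from workcell import r, order, get_image, get_calibration
import cv2,numpy as np
np.set_printoptions(precision=4,suppress=True)
for n in ["scene","top"]:
    cv2.imwrite(f"pics/{n}0.png",get_image(n)[:,:,::-1])
    c=get_calibration(n);print(n,c)
print(get_calibration("wrist"));print(r.get_obs(),r.hold_point_z)
E
```

```text
pics
workcell.py
scene {'mtx': array([[453.8017,   0.    , 321.0123],
       [  0.    , 453.8017, 194.5403],
       [  0.    ,   0.    ,   1.    ]]), 'cam_to_world': array([[-0.6729,  0.5464, -0.4987,  1.1781],
       [ 0.7395,  0.4794, -0.4726,  0.567 ],
       [-0.0191, -0.6868, -0.7266,  1.0213],
       [ 0.    ,  0.    ,  0.    ,  1.    ]])}
top {'mtx': array([[468.1913,   0.    , 317.1204],
       [  0.    , 468.1913, 197.3649],
       [  0.    ,   0.    ,   1.    ]]), 'cam_to_world': array([[ 0.0016, -0.988 ,  0.1544,  0.3339],
       [-1.    , -0.0017, -0.0007, -0.0093],
       [ 0.0009, -0.1544, -0.988 ,  1.5001],
       [ 0.    ,  0.    ,  0.    ,  1.    ]])}
{'mtx': array([[299.0175,   0.    , 323.5282],
       [  0.    , 299.0175, 201.7603],
       [  0.    ,   0.    ,   1.    ]]), 'tool_from_camera': array([[ 0.    , -0.9727, -0.2322,  0.0649],
       [ 1.    ,  0.0003, -0.0011,  0.0017],
       [ 0.0011, -0.2322,  0.9727, -0.1702],
       [ 0.    ,  0.    ,  0.    ,  1.    ]])}
{'clock': 0.1, 'qpos': array([-1.349 ,  0.3203,  1.5655, -0.    ,  1.2574, -0.02  ]), 'joint_velocities': array([-0.0005, -0.0003, -0.003 , -0.0007, -0.0012, -0.0003]), 'joint_efforts': array([  0.0006, -41.3332, -23.2509,   0.073 ,   0.0422,  -0.0001]), 'tcp_pos': array([ 0.1376, -0.5579,  0.2132]), 'orientation': array([-3.1171, -0.3787,  0.0003]), 'force': array([0.6131, 0.669 , 0.7113]), 'moment': array([ 0.0301, -0.0359, -0.0027]), 'gripper_force': 0.0, 'opening': 1.0005566590900006} -0.0188
```

View pics/top0.png

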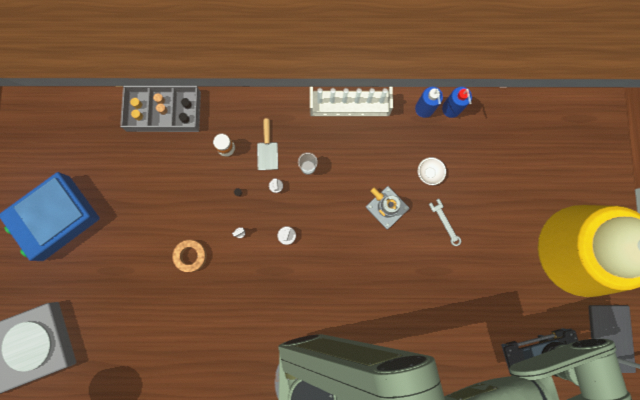

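View pics/scene0.png

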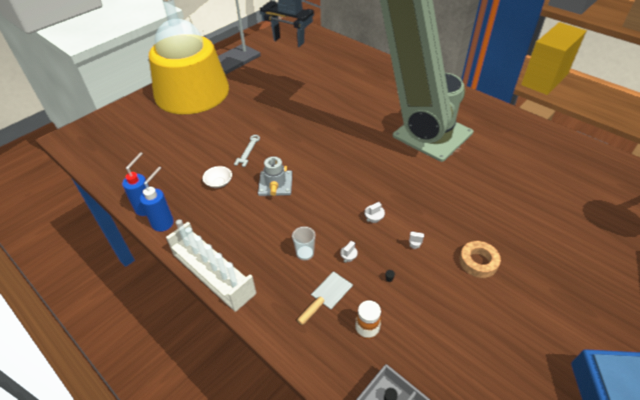

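The top view shows adapters at (276,186), (239,233) and (287,236), and the port at (388,206). The scene view shows adapters at (349,252), (374,212) and (416,240), and the port at (274,175). I'll enlarge them.

```bash
python3 - <<'E'
import cv2,numpy as np
t=cv2.imread("pics/top0.png");s=cv2.imread("pics/scene0.png")
f=lambda im,x,y,w,h,k:cv2.resize(im[y:y+h,x:x+w],None,fx=k,fy=k,interpolation=cv2.INTER_CUBIC)
a=f(t,225,172,75,75,5.3333);b=f(t,360,172,75,75,5.3333)
c=f(s,335,190,100,75,4)[:200*2-100];d=f(s,240,140,100,75,4)
o=np.vstack([np.hstack([a,b]),np.hstack([c[:200],d[:200]])])
o=np.vstack([np.hstack([a,b])[:400],cv2.resize(np.hstack([c,d]),(800,300))])[:700]
o=cv2.resize(np.vstack([np.hstack([a,b])]),(800,400))
cv2.imwrite("pics/c1.png",o);cv2.imwrite("pics/c2.png",np.hstack([c,d]))
E
```

```text
(no output)
```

View pics/c1.png

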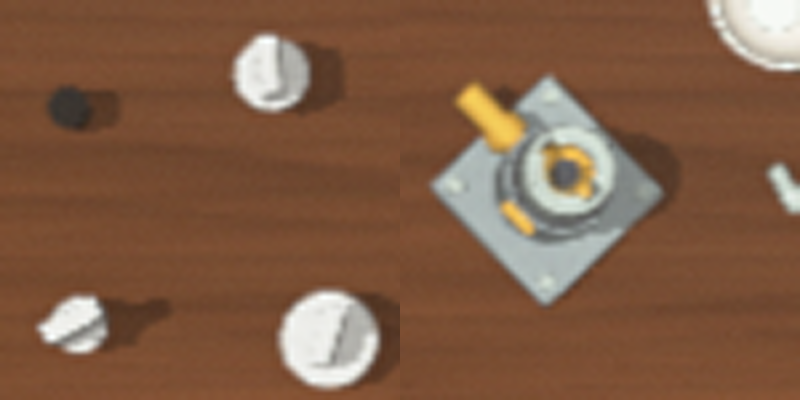

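View pics/c2.png

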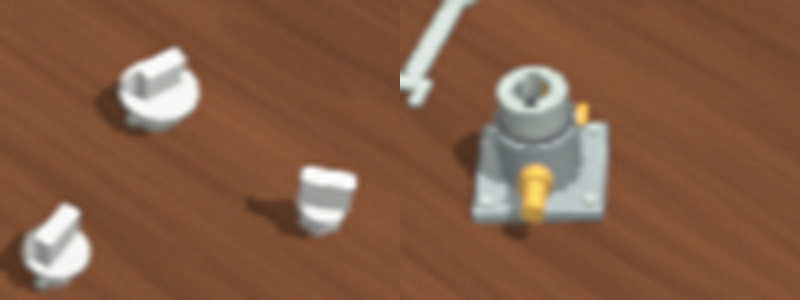

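Crops: the flange at about 14.4 px puts the middle adapter at top (276,185.7) and scene (349.2,252.5). The mouth is at top (391.5,204.4) and scene (273.2,162.5).

```bash
cat > h.py <<'E'
from workcell import r, order, get_image, get_calibration
import cv2,numpy as np
from scipy.spatial.transform import Rotation as R
np.set_printoptions(precision=4,suppress=True)
def T(o): 
    M=np.eye(4);M[:3,:3]=R.from_rotvec(o["orientation"]).as_matrix();M[:3,3]=o["tcp_pos"];return M
def cam(n,o=None):
    c=get_calibration(n)
    return c["mtx"],(c["cam_to_world"] if n!="wrist" else T(o)@c["tool_from_camera"])
def ray(K,C,p):
    d=C[:3,:3]@np.linalg.inv(K)@[p[0],p[1],1];return C[:3,3],d/np.linalg.norm(d)
def tri(rays):
    A=sum(np.eye(3)-np.outer(d,d) for _,d in rays);b=sum((np.eye(3)-np.outer(d,d))@p for p,d in rays)
    x=np.linalg.solve(A,b);return x,[np.linalg.norm(np.cross(x-p,d)) for p,d in rays]
def onz(ry,z):
    p,d=ry;return p+d*(z-p[2])/d[2]
def proj(K,C,X):
    q=K@(np.linalg.inv(C)@np.r_[X,1])[:3];return q[:2]/q[2]
E
python3 - <<'E'
from h import *
t=cam("top");s=cam("scene")
for a,b in (((276,185.7),(349.2,252.5)),((391.5,204.4),(273.2,162.5))):
    x,e=tri([ray(*t,a),ray(*s,b)]);print(x,e, T(r.get_obs())[:3,:3].T@(x-r.get_obs()["tcp_pos"]))
print(T(r.get_obs())[:3,:3])
E
```

```text
[0.6025 0.1209 0.0246] [np.float64(0.0006497266332988927), np.float64(0.0006497266332988704)] [ 0.6139 -0.5474  0.1894]
[ 0.5341 -0.2378  0.0887] [np.float64(0.0013692454107019482), np.float64(0.001369245410702015)] [ 0.4617 -0.2156  0.1248]
[[ 0.9709  0.2395 -0.0004]
 [ 0.2395 -0.9709  0.0015]
 [ 0.     -0.0016 -1.    ]]
```

Units first: shifts go in shares of 0.6 m and turns go in shares of 120 degrees. So 0.46 m / 0.6 = 0.7667, -0.215 m / 0.6 = -0.3583.

Emit:
shift_gripper:
  moves: {"offsets": [[1,0.7667,-0.3583,0,0],[1,0.7667,-0.3583,0,0],[1,0.7667,-0.3583,0,0],[1,0.7667,-0.3583,0,0],[1,0.7667,-0.3583,0,0],[1,0.7667,-0.3583,0,0],[1,0.7667,-0.3583,0,0],[1,0.7667,-0.3583,0,0]]}

```text
clock: 0.77
tcp_pos: [0.3981, -0.3472, 0.2137]
orientation: [-3.118, -0.379, 0.001]
force: [0.3, 0.3, -0.3]
opening: 1.0
gripper_force: 0.0
```

```bash
python3 -c "
from h import *
o=r.get_obs();print(T(o)[:3,:3],o['qpos'],T(o)[:3,:3].T@(np.array([.5341,-.2378,.0887])-o['tcp_pos']))"
```

```text
[[ 0.9709  0.2394 -0.0004]
 [ 0.2394 -0.9709  0.0002]
 [-0.0004 -0.0003 -1.    ]] [-0.7389  0.2466  1.6695 -0.0001  1.2261  0.5902] [ 0.1582 -0.0736  0.125 ]
```

Scaled: 0.155 m / 0.6 = 0.2583, -0.07 m / 0.6 = -0.1167.

Emit:
shift_gripper:
  moves: {"offsets": [[1,0.2583,-0.1167,0,0],[1,0.2583,-0.1167,0,0],[1,0.2583,-0.1167,0,0],[1,0.2583,-0.1167,0,0],[1,0.2583,-0.1167,0,0],[1,0.2583,-0.1167,0,0]]}

```text
clock: 1.27
tcp_pos: [0.5321, -0.2421, 0.2131]
orientation: [-3.117, -0.385, 0.002]
force: [-0.3, -0.4, -0.8]
opening: 0.997
gripper_force: 0.0
```

```bash
python3 - <<'E'
from h import *
import json
o=r.get_obs();im=get_image("wrist");cv2.imwrite("pics/w1.png",im[:,:,::-1])
np.savez("w1.npz",K=cam("wrist",o)[0],C=cam("wrist",o)[1])
p=proj(*cam("wrist",o),[.5341,-.2378,.0887]);print(p,T(o)[:3,:3].T@(np.array([.5341,-.2378,.0887])-o['tcp_pos']))
E
```

```text
[318.6731 193.5575] [ 0.0031 -0.0035  0.1244]
```

View pics/w1.png

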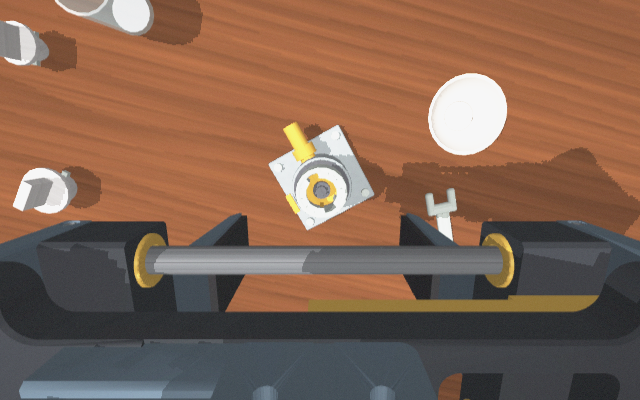

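The wrist view shows the port mouth at about (321,189), with the brass lever at the upper left. I'll go closer for two precise views.

Scaled: 0.092 m / 0.6 = 0.1533, -0.037 m / 0.6 = -0.0617.

```bash
cat > snap.py <<'E'
from h import *
import sys
n=sys.argv[1];X=eval(sys.argv[2]);w=int(sys.argv[3])
o=r.get_obs();im=get_image("wrist")[:,:,::-1];K,C=cam("wrist",o)
p=proj(K,C,X);x0=int(p[0])-w//2;y0=max(0,int(p[1])-w//2)
np.savez(n+".npz",K=K,C=C,x0=x0,y0=y0)
cv2.imwrite("pics/f"+n+".png",im)
c=cv2.resize(im[y0:y0+w,x0:x0+w],(400,400),interpolation=cv2.INTER_CUBIC);cv2.imwrite("pics/"+n+".png",c)
print("origin",x0,y0,"scale",400/w,"expected px",(p-[x0,y0])*400/w, "cam z",C[2,3])
E
```

Emit:
shift_gripper:
  moves: {"offsets": [[1,-0.0617,-0.005,0.1533,0],[1,-0.0617,-0.005,0.1533,0],[1,-0.0617,-0.005,0.1533,0],[1,-0.0617,-0.005,0.1533,0],[1,-0.0617,-0.005,0.1533,0]]}

```text
clock: 1.73
tcp_pos: [0.493, -0.2509, 0.122]
orientation: [-3.119, -0.375, 0.001]
force: [-0.3, -0.3, -0.0]
opening: 0.999
gripper_force: 0.0
```

```bash
python3 snap.py p1 '[.5341,-.2378,.0887]' 100
```

```text
origin 267 113 scale 4.0 expected px [200.0081 202.1306] cam z 0.29206533828763837
```

Emit:
shift_gripper:
  moves: {"offsets": [[1,0.0667,0,0,0],[1,0.0667,0,0,0],[1,0.0667,0,0,0]]}

```text
clock: 2.03
tcp_pos: [0.5358, -0.241, 0.124]
orientation: [3.116, 0.38, 0.007]
force: [-0.9, -0.3, 0.9]
opening: 0.997
gripper_force: 0.0
```

```bash
python3 snap.py p2 '[.5341,-.2378,.0887]' 100
python3 -c "
import cv2,numpy as np
cv2.imwrite('pics/p12.png',np.hstack([cv2.imread('pics/p1.png'),cv2.imread('pics/p2.png')]))"
```

```text
origin 266 174 scale 4.0 expected px [202.1494 202.5549] cam z 0.29438122008770584
```

View pics/p12.png

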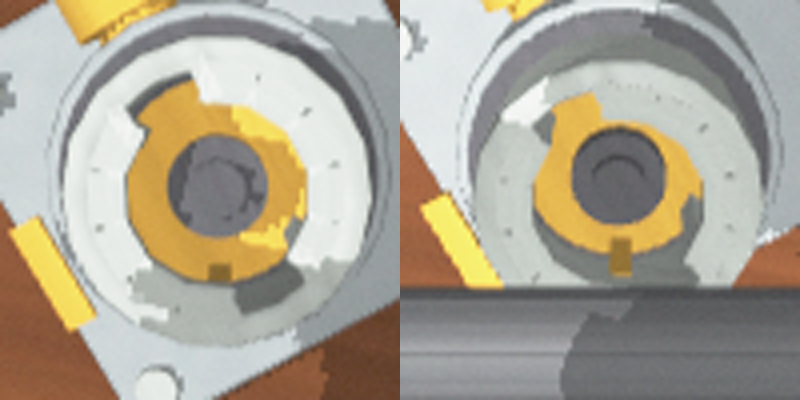

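View p1: collar centre at crop (217,192), slots at (165,92) and (270,292). View p2: centre at about (217,206). Now compute the position and slot angle.

```bash
python3 - <<'E'
from h import *
a=np.load("p1.npz");b=np.load("p2.npz")
px=lambda d,p:(d["x0"]+p[0]/4-.375,d["y0"]+p[1]/4-.375)
ra=ray(a["K"],a["C"],px(a,(217,192)));rb=ray(b["K"],b["C"],px(b,(217,206)))
t=ray(*cam("top"),(391.5,204.4));s=ray(*cam("scene"),(273.2,162.5))
print("2 wrist",tri([ra,rb]),"all",tri([ra,rb,t,s]))
for q in(ra,rb,t,s):print(onz(q,.095))
z=.095
u,v=[onz(ray(a["K"],a["C"],px(a,p)),z) for p in((165,92),(270,292))]
d=u-v;print("slot yaw deg",np.degrees(np.arctan2(d[1],d[0])))
# bar yaw from existing images, at z=.058, top crop
for n,q in(("top",((268,38),(280,98))),):
    f=lambda p:(225+p[0]/5.3333,172+p[1]/5.3333)
    u,v=[onz(ray(*cam(n),f(p)),.058) for p in q];print(u,v)
f=lambda p:(335+p[0]/4,190+p[1]/4)
u,v=[onz(ray(*cam("scene"),f(p)),.058) for p in((42,245),(72,210))];d=v-u;print("bar yaw",np.degrees(np.arctan2(d[1],d[0])),(u+v)/2)
o=r.get_obs();print("tool x yaw",np.degrees(np.arctan2(*T(o)[[1,0],0])),o["qpos"])
print("to adapter",T(o)[:3,:3].T@(np.array([.6025,.1209,.0246])-o['tcp_pos']))
E
```

```text
2 wrist (array([ 0.5376, -0.2396,  0.0993]), [np.float64(0.00012010334264712688), np.float64(0.00012010334264712992)]) all (array([ 0.5346, -0.2392,  0.0877]), [np.float64(0.0020437944418038065), np.float64(0.001247444703505762), np.float64(0.002549902301291354), np.float64(0.0006202150932135585)])
[ 0.5373 -0.2398  0.095 ]
[ 0.5363 -0.2398  0.095 ]
[ 0.5324 -0.2357  0.095 ]
[ 0.5391 -0.2336  0.095 ]
slot yaw deg 41.4386968740619
[0.617  0.1212 0.058 ] [0.5812 0.1136 0.058 ]
bar yaw -174.21626015150733 [0.6079 0.1238 0.058 ]
tool x yaw 13.89617000581486 [-0.4428  0.4047  1.6747 -0.0004  1.0589  0.8856]
to adapter [ 0.1527 -0.335   0.0985]
```

Scaled: -0.335 m / 0.6 = -0.5583, 0.115 m / 0.6 = 0.1917.

Emit:
shift_gripper:
  moves: {"offsets": [[1,0.1917,-0.5583,-0.05,0],[1,0.1917,-0.5583,-0.05,0],[1,0.1917,-0.5583,-0.05,0],[1,0.1917,-0.5583,-0.05,0],[1,0.1917,-0.5583,-0.05,0],[1,0.1917,-0.5583,-0.05,0],[1,0.1917,-0.5583,-0.05,0],[1,0.1917,-0.5583,-0.05,0]]}

```text
clock: 2.75
tcp_pos: [0.5623, 0.092, 0.1515]
orientation: [3.118, 0.378, 0.003]
force: [0.4, -0.2, -0.1]
opening: 1.001
gripper_force: 0.0
```

Emit:
shift_gripper:
  moves: {"offsets": [[1,0.025,-0.0833,0,0],[1,0.025,-0.0833,0,0],[1,0.025,-0.0833,0,0]]}

```text
clock: 3.0
tcp_pos: [0.5651, 0.1452, 0.151]
orientation: [-3.118, -0.385, -0.003]
force: [0.3, 0.3, 0.2]
opening: 1.001
gripper_force: 0.0
```

```bash
python3 snap.py a1 '[.603,.121,.045]' 100;  python3 -c "
from h import *
o=r.get_obs()
print('to adapter',T(o)[:3,:3].T@(np.array([.6025,.1209,.0246])-o['tcp_pos']))"
```

```text
origin 307 118 scale 4.0 expected px [201.7556 201.9767] cam z 0.32125940495573035
to adapter [0.031  0.0306 0.1261]
```

Scaled: 0.06 m / 0.6 = 0.1.

Emit:
shift_gripper:
  moves: {"offsets": [[1,0,0.1,0,0],[1,0,0.1,0,0],[1,0,0.1,0,0],[1,0,0.1,0,0]]}

```text
clock: 3.38
tcp_pos: [0.5793, 0.0819, 0.1503]
orientation: [3.119, 0.372, -0.0]
force: [-0.3, 0.6, 0.5]
opening: 0.997
gripper_force: 0.0
```

```bash
python3 snap.py a2 '[.603,.121,.045]' 100
python3 -c "
import cv2,numpy as np
cv2.imwrite('pics/a12.png',np.hstack([cv2.imread('pics/a1.png'),cv2.imread('pics/a2.png')]))"
```

```text
origin 236 116 scale 4.0 expected px [203.4281 203.1937] cam z 0.32047572348810527
```

View pics/a12.png

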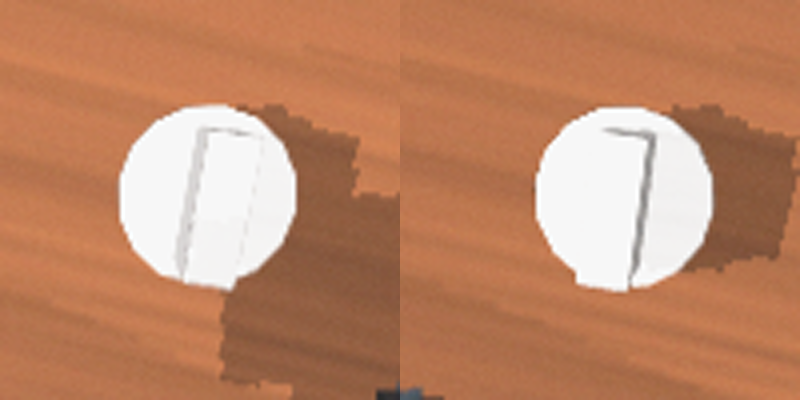

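View a1: flange centre (208,195), bar top centre (223,212). View a2: flange (224,196), bar top (211,212.5). The bar edges run almost vertically in the image.

```bash
python3 - <<'E'
from h import *
a=np.load("a1.npz");b=np.load("a2.npz")
px=lambda d,p:(d["x0"]+p[0]/4-.375,d["y0"]+p[1]/4-.375)
ry=lambda d,p:ray(d["K"],d["C"],px(d,p))
print("flange",tri([ry(a,(208,195)),ry(b,(224,196))]),onz(ry(a,(208,195)),.03),onz(ry(b,(224,196)),.03))
print("bar",tri([ry(a,(223,212)),ry(b,(211,212.5))]),onz(ry(a,(223,212)),.058),onz(ry(b,(211,212.5)),.058))
for d,p,q in((a,(263,137),(236,291)),(a,(207,137),(186,283)),(b,(245,140),(229,291))):
    e=onz(ry(d,p),.058)-onz(ry(d,q),.058);print("yaw",np.degrees(np.arctan2(e[1],e[0])),np.linalg.norm(e))
o=r.get_obs();g=np.array([.606,.121,.044])
print("tool yaw",np.degrees(np.arctan2(*T(o)[[1,0],0])))
E
```

```text
flange (array([0.6039, 0.1183, 0.0298]), [np.float64(3.745503098002312e-05), np.float64(3.745503098009758e-05)]) [0.6039 0.1184 0.03  ] [0.604  0.1183 0.03  ]
bar (array([0.6035, 0.1181, 0.0582]), [np.float64(4.683931249011905e-05), np.float64(4.683931249005183e-05)]) [0.6034 0.1181 0.058 ] [0.6035 0.1181 0.058 ]
yaw 6.138138940201642 0.03445415974064236
yaw 7.3244557325555375 0.03252774469654747
yaw 6.323904669800347 0.03357237231358377
tool yaw 13.687958000997138
```

```bash
python3 -c "
from h import *
o=r.get_obs();print(T(o)[:3,:3].T@(np.array([.6037,.1182,.033])-o['tcp_pos']),o['tcp_pos'])"
```

```text
[ 0.0322 -0.0284  0.1173] [0.5791 0.0829 0.1503]
```

Scaled: 0.06 m / 0.6 = 0.1, 0.0322 m / 0.6 = 0.0537, 0.125 rad / 2.0944 = 0.0597.

Emit:
shift_gripper:
  moves: {"offsets": [[1,0.0537,-0.0473,0.05,0.0597],[1,0.0537,-0.0473,0.05,0.0597],[1,0.0537,-0.0473,0.1,0.0597],[1,0.0537,-0.0473,0.1,0.0597],[1,0.0537,-0.0473,0.1,0.0597]]}

```text
clock: 3.85
tcp_pos: [0.6022, 0.1198, 0.0887]
orientation: [3.135, 0.186, -0.007]
force: [-0.3, -0.2, 0.8]
opening: 1.0
gripper_force: 0.0
```

```bash
python3 -c "
from h import *
o=r.get_obs();print(T(o)[:3,:3].T@(np.array([.6037,.1182,.033])-o['tcp_pos']),'yaw',np.degrees(np.arctan2(*T(o)[[1,0],0])))"
```

```text
[0.0016 0.0018 0.0557] yaw 6.772854231698559
```

Scaled: 0.056 m / 0.6 = 0.0933, 0.001 m / 0.6 = 0.0017.

Emit:
shift_gripper:
  moves: {"offsets": [[1,0.0017,0.0017,0.05,0],[1,0.0017,0.0017,0.0933,0],[1,0.0017,0.0017,0.0933,0],[1,0.0017,0.0017,0.0933,0]]}

```text
clock: 4.18
tcp_pos: [0.6047, 0.1187, 0.0346]
orientation: [3.136, 0.184, -0.002]
force: [0.3, 0.3, 0.6]
opening: 1.0
gripper_force: 0.0
```

```bash
python3 -c "
from h import *
o=r.get_obs();print(T(o)[:3,:3].T@(np.array([.6037,.1182,.033])-o['tcp_pos']))"
```

```text
[-0.001   0.0004  0.0016]
```

Emit:
shift_gripper:
  moves: {"offsets": [[0,0,0,0,0],[0,0,0,0,0],[0,0,0,0,0],[0,0,0,0,0],[0,0,0,0,0],[0,0,0,0,0],[0,0,0,0,0],[0,0,0,0,0]]}

```text
clock: 4.85
tcp_pos: [0.605, 0.1189, 0.034]
orientation: [3.136, 0.183, -0.0]
force: [-0.9, -0.1, -0.1]
opening: 0.447
gripper_force: 0.0
```

Emit:
shift_gripper:
  moves: {"offsets": [[0,0,0,0,0],[0,0,0,0,0],[0,0,0,0,0],[0,0,0,0,0],[0,0,0,0,0],[0,0,0,0,0],[0,0,0,0,0],[0,0,0,0,0]]}

```text
clock: 5.52
tcp_pos: [0.605, 0.1189, 0.034]
orientation: [3.136, 0.183, -0.0]
force: [-0.2, -0.0, -2.1]
opening: 0.129
gripper_force: 30.0
```

Scaled: -0.14 m / 0.6 = -0.2333, -0.1 m / 0.6 = -0.1667.

Emit:
shift_gripper:
  moves: {"offsets": [[0,0,0,-0.0167,0],[0,0,0,-0.0833,0],[0,0,0,-0.1667,0],[0,0,0,-0.2333,0],[0,0,0,-0.2333,0],[0,0,0,-0.2333,0]]}

```text
clock: 6.02
tcp_pos: [0.6072, 0.1192, 0.1788]
orientation: [-3.135, -0.183, -0.014]
force: [-0.1, 0.6, -1.5]
opening: 0.131
gripper_force: 30.0
```

```bash
python3 -c "
from h import *
o=r.get_obs();print(T(o)[:3,:3].T@(np.array([.537,-.2395,.095])-o['tcp_pos']),'yaw',np.degrees(np.arctan2(*T(o)[[1,0],0])))"
```

```text
[-0.1123  0.3481  0.0827] yaw 6.691657645126378
```

Scaled: 0.348 m / 0.6 = 0.58, -0.111 m / 0.6 = -0.185, -0.606 rad / 2.0944 = -0.2893.

Emit:
shift_gripper:
  moves: {"offsets": [[0,-0.185,0.58,0,-0.2893],[0,-0.185,0.58,0,-0.2893],[0,-0.185,0.58,0,-0.2893],[0,-0.185,0.58,0,-0.2893],[0,-0.185,0.58,0,-0.2893],[0,-0.185,0.58,0,-0.2893],[0,-0.185,0.58,0,-0.2893],[0,-0.185,0.58,0,-0.2893]]}

```text
clock: 6.68
tcp_pos: [0.5416, -0.1984, 0.1721]
orientation: [-2.936, -1.11, 0.005]
force: [0.7, -0.1, -1.0]
opening: 0.129
gripper_force: 30.0
```

Emit:
shift_gripper:
  moves: {"offsets": [[0,0,0,0,0],[0,0,0,0,0]]}

```text
clock: 6.85
tcp_pos: [0.5419, -0.1987, 0.1721]
orientation: [-2.938, -1.104, 0.005]
force: [0.2, 0.5, -2.3]
opening: 0.133
gripper_force: 30.0
```

```bash
python3 -c "
from h import *
o=r.get_obs();print(T(o)[:3,:3].T@(np.array([.5379,-.2387,.149])-o['tcp_pos']),'yaw',np.degrees(np.arctan2(*T(o)[[1,0],0])),o['qpos'])"
```

```text
[-0.0293  0.0275  0.023 ] yaw 41.16737360023187 [-0.3715  0.3541  1.6222  0.      1.1693  0.4808]
```

Scaled: -0.0293 m / 0.6 = -0.0488, 0.0275 m / 0.6 = 0.0458.

Emit:
shift_gripper:
  moves: {"offsets": [[0,-0.0488,0.0458,0.0333,0],[0,-0.0488,0.0458,0.0333,0],[0,-0.0488,0.0458,0.0333,0],[0,-0.0488,0.0458,0.0333,0],[0,-0.0488,0.0458,0.0333,0],[0,-0.0488,0.0458,0.0333,0]]}

```text
clock: 7.35
tcp_pos: [0.5403, -0.2358, 0.1544]
orientation: [2.938, 1.113, 0.001]
force: [0.0, -0.7, -1.1]
opening: 0.128
gripper_force: 30.0
```

```bash
python3 -c "
from h import *
o=r.get_obs();print(T(o)[:3,:3].T@(np.array([.5379,-.2387,.149])-o['tcp_pos']),'yaw',np.degrees(np.arctan2(*T(o)[[1,0],0])))
im=get_image('wrist')[:,:,::-1];s=get_image('scene')[:,:,::-1]
a=cv2.resize(im[150:300,240:400],(400,375),interpolation=2);b=cv2.resize(s[120:195,235:315],(400,375),interpolation=2)
cv2.imwrite('pics/h1.png',np.hstack([a,b]))"
```

```text
[-0.0037  0.0006  0.0054] yaw 41.506502413136
```

View pics/h1.png

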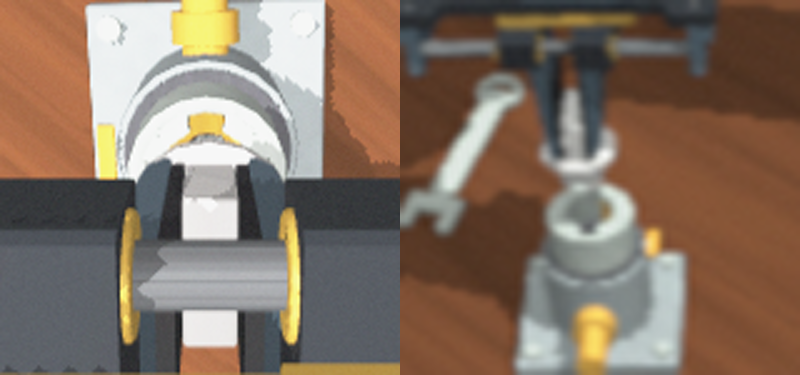

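The hover view shows the bar (col 208) lined up with the far slot (col 207), and the plate edges are parallel to the tool axes. I'll correct x and descend.

Scaled: 0.03 m / 0.6 = 0.05, 0.025 m / 0.6 = 0.0417.

Emit:
shift_gripper:
  moves: {"offsets": [[0,-0.005,0.0008,0,0],[0,-0.005,0.0008,0,0],[0,-0.005,0.0008,0.0167,0],[0,-0.005,0.0008,0.0333,0],[0,-0.005,0.0008,0.0417,0],[0,-0.005,0.0008,0.05,0],[0,-0.005,0.0008,0.05,0]]}

```text
clock: 8.03
tcp_pos: [0.5371, -0.2391, 0.1223]
orientation: [-2.937, -1.11, 0.004]
force: [0.5, 0.7, -1.5]
opening: 0.13
gripper_force: 30.0
```

```bash
python3 -c "
from h import *
o=r.get_obs();print(T(o)[:3,:3].T@(np.array([.5379,-.2387,.149])-o['tcp_pos']),o['moment'])"
```

```text
[ 0.0009  0.0002 -0.0267] [ 0.0243 -0.022   0.0238]
```

Scaled: 0.011 m / 0.6 = 0.0183, 0.009 m / 0.6 = 0.015.

Emit:
shift_gripper:
  moves: {"offsets": [[0,0.0008,0,0.005,0],[0,0.0008,0,0.01,0],[0,0.0008,0,0.015,0],[0,0.0008,0,0.0183,0],[0,0.0008,0,0.0183,0],[0,0.0008,0,0.0183,0]]}

```text
clock: 8.53
tcp_pos: [0.5383, -0.2389, 0.1135]
orientation: [-2.939, -1.111, -0.0]
force: [-1.7, 2.1, 3.1]
opening: 0.132
gripper_force: 30.0
```

```bash
python3 -c "
from h import *
o=r.get_obs();print(T(o)[:3,:3].T@(np.array([.5379,-.2387,.149])-o['tcp_pos']),o['moment'],o['qpos'][5])"
```

```text
[-0.0001 -0.0005 -0.0355] [0.4623 0.4181 0.0458] 0.4105447551903427
```

Scaled: 0.0035 m / 0.6 = 0.0058, 0.002 m / 0.6 = 0.0033.

Emit:
shift_gripper:
  moves: {"offsets": [[0,0,0,0.0033,0],[0,0,0,0.0058,0],[0,0,0,0.0058,0],[0,0,0,0.0058,0],[0,0,0,0.0058,0]]}

```text
clock: 8.95
tcp_pos: [0.5385, -0.2391, 0.1101]
orientation: [2.938, 1.111, 0.001]
force: [-3.7, 2.6, 5.9]
opening: 0.131
gripper_force: 30.0
```

```bash
python3 -c "
from h import *
o=r.get_obs();print(T(o)[:3,:3].T@(np.array([.5379,-.2387,.149])-o['tcp_pos']),o['moment'])"
```

```text
[-0.0002 -0.0006 -0.0389] [0.5307 0.4748 0.0391]
```

Scaled: -0.0006 m / 0.6 = -0.001, -0.0003 m / 0.6 = -0.0005, 0.75 rad / 2.0944 = 0.3581.

Emit:
shift_gripper:
  moves: {"offsets": [[0,0,-0.001,0,0.0477],[0,0,-0.001,0,0.0955],[0,0,-0.0007,0,0.1432],[0,0,-0.0005,0,0.191],[0,-0.0002,-0.0003,0,0.2387],[0,-0.0003,-0.0002,0,0.2865],[0,-0.0005,0,0,0.3342],[0,-0.0005,0,0,0.3581]]}

```text
clock: 9.62
tcp_pos: [0.5382, -0.2388, 0.11]
orientation: [-3.141, 0.049, -0.001]
force: [-2.3, 4.3, 5.4]
opening: 0.129
gripper_force: 30.0
```

```bash
python3 -c "
from h import *
o=r.get_obs();print(T(o)[:3,:3].T@o['force'],o['moment'],'yaw',np.degrees(np.arctan2(*T(o)[[1,0],0])),o['qpos'])"
```

```text
[-2.386  -4.2041 -5.4228] [0.84   0.5193 0.1707] yaw -1.7829893552929361 [-0.4376  0.4227  1.6831  0.0009  1.0358  1.1638]
```

Scaled: -0.0005 m / 0.6 = -0.0008, 0.72 rad / 2.0944 = 0.3438.

Emit:
shift_gripper:
  moves: {"offsets": [[0,-0.0008,-0.0008,0,0.0477],[0,-0.0008,-0.0008,0,0.0955],[0,-0.0008,-0.0008,0,0.1432],[0,-0.0008,-0.0008,0,0.191],[0,-0.0008,-0.0008,0,0.2387],[0,-0.0008,-0.0008,0,0.2865],[0,-0.0008,-0.0008,0,0.3247],[0,-0.0008,-0.0008,0,0.3438]]}

```text
clock: 10.28
tcp_pos: [0.5376, -0.2397, 0.1101]
orientation: [2.922, -1.149, 0.002]
force: [-2.2, -1.2, 4.3]
opening: 0.126
gripper_force: 30.0
```

```bash
python3 -c "
from h import *
o=r.get_obs();print(T(o)[:3,:3].T@o['force'],o['moment'],'yaw',np.degrees(np.arctan2(*T(o)[[1,0],0])),o['qpos'])"
```

```text
[-0.821   2.4129 -4.2761] [0.0331 0.6221 0.2185] yaw -42.93730186437172 [-0.4379  0.422   1.6843 -0.0022  1.0341  1.8834]
```

Scaled: 0.06 rad / 2.0944 = 0.0286.

Emit:
shift_gripper:
  moves: {"offsets": [[0,0,0,0,0.0191],[0,0,0,0,0.0286],[0,0,0,0,0.0286],[0,0,0,0,0.0286]]}

```text
clock: 10.62
tcp_pos: [0.5376, -0.2398, 0.1101]
orientation: [2.888, -1.23, 0.002]
force: [-3.3, -1.2, 4.9]
opening: 0.132
gripper_force: 30.0
```

```bash
python3 -c "
from h import *
o=r.get_obs();print(T(o)[:3,:3].T@o['force'],o['moment'],'yaw',np.degrees(np.arctan2(*T(o)[[1,0],0])))
s=get_image('scene')[:,:,::-1];t=get_image('top')[:,:,::-1]
b=cv2.resize(s[130:205,235:315],(400,375),interpolation=2);a=cv2.resize(t[165:240,350:430],(400,375),interpolation=2)
cv2.imwrite('pics/e1.png',np.hstack([a,b]))"
```

```text
[-1.3682  3.227  -4.9153] [-0.1053  0.7865  0.456 ] yaw -46.13862817358008
```

View pics/e1.png

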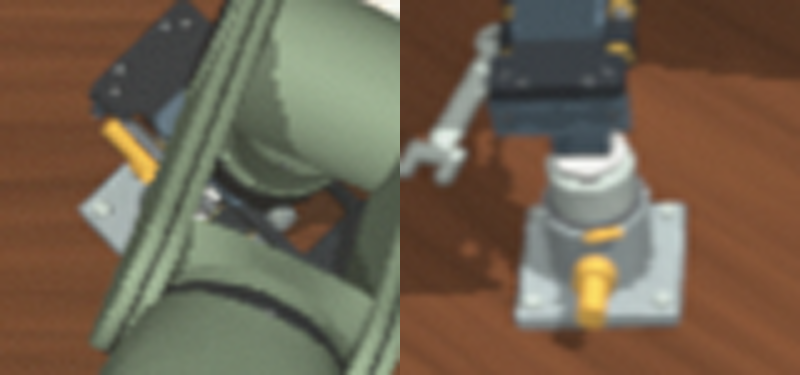

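The scene view shows the adapter seated in the collar, with the pointer swung round to the front at (600,235). The twist moment jumped from 0.22 to 0.46 N m, so the valve is at its stop.

```bash
python3 -c "
from workcell import r, order, get_image, get_calibration
print(order.close_job())"
```

```text
the job is handed in; nothing more can be done
None
```

I handed the job in at about 10.6 s with the middle adapter still gripped at 30 N, about 18 mm into the port and turned about 1.53 rad clockwise to its stop; no verdict was returned.

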